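Hold the lock of the long bottle's bay open with the key

TASK

The bottle rack has two bays, each barred by its own key lock with a tongue across the bay's front. Take the key out of the wooden block, put it into the lock of the bay that holds the longer bottle, work it down past the sticky pins until its collar sits on the lock, and turn it a quarter turn clockwise (seen from above) to its stop. The lock springs back, so finish still gripping the key and holding it turned; leave the other bay locked, and the bottles and the other things on the counter where they are.

Things in the scene. Friction and masses are not known exactly. Their poses are not given: they have to be found in the camera images.
- key: Key, 45 g, upright in the wooden block. Origin: centre of its collar's underside, z up. Collar: steel disc 22 mm wide, 4 mm thick. Grip the black bow, 8 to 42 mm above the origin: 32 mm wide along x, 10 mm thick along y. Below: round shank 5.6 mm thick to 9 mm down, then flat blade 16 (x) by 5 mm (y), wedge tip 30 mm below the origin. Fits either way round (half turn about z).
- key_block: Wooden block, fixed, 80 x 60 x 45 mm high, origin at the centre of its underside. The key stands in its central slot (20 x 9 mm, long side along the block's x, 36 mm deep), collar resting on the block's top; the key's x is along the block's x. It must rise over 30 mm to come out.
- rack: Wooden bottle rack, fixed, 280 (x) by 330 mm (y). Origin on the counter under its middle; x away from the robot, y left. Bays along x: left bay at y = +45 mm, right bay at y = -105 mm; necks towards -x. Square lock posts, 46 mm wide, 90 mm tall, at x = -100 mm, each just left (+y) of the bay it bars: left lock y = +115 mm, right lock y = -35 mm. Nothing on the rack is taller.
- long_bottle: The longer green glass bottle, 212 mm long, 66 mm in diameter, lying in one of the two bays (which one varies). Origin: lowest point of its bottom end; the neck points along its -x. Its upper side is 78 mm above the counter.
- short_bottle: The shorter green glass bottle, 150 mm long, 66 mm in diameter, lying in the other bay. Origin and axes as for the longer bottle.
- keyhole_left (a point): Centre of the key slot on the flat top of the left lock, which bars the left bay; 90 mm above the counter. Axes parallel to the rack's. The slot runs along the rack's x: 19 x 7.5 mm, chamfered, through a 6 mm plate; below it the brass plug's slot is 18.5 x 6.5 mm.
- keyhole_right (a point): The same for the right lock, which bars the right bay.
- plug_left (a joint): Turn of the left lock's plug and tongue, rad: 0 locked, grows clockwise seen from above to the stop at 1.4. A spring turns it back: 0.05 N m at 0, 0.12 at the stop, plus 0.02 friction. The key turns only with its collar within 3 mm of the lock's top and has about 0.1 rad play in the plug.
- plug_right (a joint): The same for the right lock. In both, two sticky spring pins catch the blade while the collar is about 17 to 3 mm above the lock's top; a straight push past them takes 5 to 17 N, and where it sticks a small twist to and fro (0.05 rad) eases it.
- tongue_left (a point): Tip of the left lock's steel tongue, 43 mm above the counter, 90 mm from the lock's axis. Locked, it points to the rack's -y across the bay; a quarter turn swings it to the rack's -x.
- tongue_right (a point): Tip of the right lock's tongue, likewise.
- can: Crushed blue drinks can standing on the counter, 66 mm across, 65 mm tall, bystander; origin at the centre of its underside.
- lid: Grey plastic takeout lid lying flat, 110 x 150 x 10 mm, bystander; origin at the centre of its underside.
- saucer: White ceramic saucer, 150 mm across, 18 mm high, bystander; origin at the centre of its underside.
- tongs: Steel tongs, 230 mm long, lying across the saucer about 18 mm up, bystander; origin at their middle, x along them.
Mind the look-alikes: they are no part of the job. What is shaped like the long_bottle but yellow is not meant.

How it is judged:
By the outcome, as a careful person would: the job done as asked, in the order asked, and still so for the second after the job is handed in, while the arm keeps its last pose, push and grip.
It also fails if it takes over 64 s, if anything falls off the work surface, if the arm or the gripper's body presses on something with over 40 N, if the wrist force passes 120 N, or if a joint passes its speed limit or range.

ROBOT

A 7-joint arm with a two-finger parallel gripper is mounted at the origin on the work surface. World frame = base frame: x ahead of the robot, y to its left, z up, the work surface at z = 0. Lengths are in m, angles in rad, forces in N, time in s.
With the tool pointing down it reaches from about 0.4 to 0.85 m from the base axis. Payload 10.4 kg.
Tool frame: the origin (TCP) lies at the very end of the fingers, on their centre line; the grasp point (between the pads) lies 19 mm behind it; z points along the fingers, y is the line along which they close (so a half turn about z gives the same grasp; the last joint's range is limited). The gripper opens to 87 mm and grips with 3 to 60 N. Pads are 19 mm wide; open, the fingers measure 117 mm over their backs; the gripper's body (75 mm by 190 mm) begins 51 mm behind the grasp point.
Start: joints at [1.261, 0.332, -0.065, 1.46, 0.022, 1.35, -0.088], TCP at [0.177, -0.599, 0.185] pointing down, gripper open.
Joint ranges: [-2.6, 2.6], [-0.5, 2.12], [-1.47, 1.34], [0.16, 2.42], [-1.27, 4.41], [0.06, 2.06], [-2.6, 2.6]. Speed limits (rad/s): [2.22, 2.22, 2.79, 2.79, 3.14, 3.14, 3.14].

INTERFACE

Orientations are given as a unit quaternion [x, y, z, w].
In Python, from bench import * gives the robot as it stands.
- The arm moves only by the tool step_arm, never from a script. Its arguments are lists of equal length, an entry for each row: "delta_pos": the shift along the world's x, y, z in units of 25 mm (1.0 is 25 mm), a list of three; "turn": the turn about the world's z in units of 0.12 rad (1.0 is 0.12 rad). In form: {"delta_pos": [[tx, ty, tz], ...], "turn": [turn, ...]}. A call has 1 to 12 rows; each row shifts and turns the commanded pose from where the row before left it; what a row does not reach is not made up. A row lasts 1/10 s, in which the tool goes at most 50 mm and 8.59 degrees, less where a joint would pass 70% of its speed; a pose out of reach is approached as far as the arm can. A call with a number of a shift or a turn outside -1 to 1 is refused whole. A call with a gripper value outside its range is refused whole. "grip" is the closure, from 0 (fully open) to 1 (shut), set as the call begins (left out, the last holds). The fingers move at their own pace and stop on an object; "newtons" is the grip in N (left out, the last holds). Time passes only in rows, so rows that do not move let the fingers close. It gives the time, the measured TCP pose, the force, the opening and the grip force at its end, in the units of the state.
- read_state(): the state, without advancing time (a new reading comes with each control period).
- camera(name): name is "side" or "top" or "wrist"; returns a dict with "image" (400x640x3 uint8, red, green, blue), "z_map" (400x640 float32, m along the optical axis (not along the pixel's ray), 0 where there is no reading), "mtx" (3x3 intrinsics, pixels), "view" (4x4, takes a point from world to camera coordinates). Camera axes: x right, y up, looking along -z (the intrinsics and any distortion apply to the point x, -y, -z); pixel columns grow to the right and rows downward; lengths in m; the calibration is good to about 2 mm. A picture is of the moment at which its call begins.
- close_job(): hands the job in; it is judged then, once.
The state is a dict: "time": time; "joint_positions": joint angles; "joint_vel": joint speeds; "joint_torque": joint torques, N m; "ee_pos": TCP position; "eef_rot": TCP orientation; "ft_force": force on the tool from outside, world axes, zero at the start; "torque": the same for the moment, N m; "width": finger opening in m; "grip_force": force on a finger pad.
Only numpy, scipy, OpenCV 4.12 (cv2) and the standard library are available. Lean on these libraries where they do the work, as an engineer would, in place of code of your own. Each camera call takes 0.05 s, during which the arm holds its last target. There are 200 camera calls.

## Working session

There is one attempt and no reset: what is moved stays moved. The work goes in short steps, Python scripts to look and compute and a tool call to move; the robot and the scene stay as the last step left them, time stands still between calls to the robot, and variables do not carry over. Pictures are saved under pics/ and viewed, at most 10 in all, crops included, and the job is handed in when it is done.

Besides the shell and the picture viewer there is one more tool, called after "Call:" as name(argument=value, ...), one argument or row to a line, values as JSON. step_arm: Moves the arm, as the interface text tells. Shifts and turns lie within -1 to 1; 1 stands for 25 mm of shift or 0.12 rad of turn. Its arguments: {"type":"object","properties":{"delta_pos":{"type":"array"},"turn":{"type":"array"},"grip":{"type":"number"},"newtons":{"type":"number"}},"required":["delta_pos","turn"]}

```bash
mkdir -p pics; cat > h.py <<'E'
from bench import *
import numpy as np, cv2
def snap(n,f=None):
    c=camera(n); np.savez(f"{f or n}.npz",**{k:c[k] for k in("image","z_map","mtx","view")})
    if f: cv2.imwrite(f"pics/{f}.png",c["image"][:,:,::-1])
    return c
def world(c):
    v,u=np.mgrid[0:400,0:640]; z=c["z_map"]; K=c["mtx"]
    p=np.stack([(u-K[0,2])/K[0,0]*z,-(v-K[1,2])/K[1,1]*z,-z,np.ones_like(z)],-1)
    return (p@np.linalg.inv(c["view"]).T)[...,:3]
def ray(c,u,v,h):
    K=c["mtx"];T=np.linalg.inv(c["view"]);d=T[:3,:3]@np.array([(u-K[0,2])/K[0,0],-(v-K[1,2])/K[1,1],-1]);o=T[:3,3]
    return o+d*(h-o[2])/d[2]
E
python3 - <<'E'
from h import *
for n in("top","side"):
    c=snap(n,n+"1"); T=np.linalg.inv(c["view"]); print(n,T[:3,3].round(3),c["mtx"].round(1).tolist())
print(read_state())
E
```

```text
top [0.347 0.033 1.506] [[499.1, 0.0, 320.6], [0.0, 499.1, 196.2], [0.0, 0.0, 1.0]]
side [ 0.313 -0.8    0.633] [[377.4, 0.0, 311.2], [0.0, 377.4, 207.1], [0.0, 0.0, 1.0]]
{'time': 0.1, 'joint_positions': array([ 1.26138201,  0.332803  , -0.06471045,  1.46085017,  0.02160053,
        1.34989181, -0.08852679]), 'joint_vel': array([ 1.10475230e-03, -5.09056993e-04, -2.91062691e-05, -2.31304655e-03,
        5.52568385e-04,  9.47499092e-04,  2.51564541e-04]), 'joint_torque': array([ 2.23573625e-03, -6.24547291e+01,  2.51566985e-02, -3.90713954e+01,
       -6.14134711e-02,  3.65851494e-02,  7.49760761e-05]), 'ee_pos': array([ 0.1767023 , -0.59909581,  0.18434052]), 'eef_rot': array([ 9.89734446e-01,  1.42917217e-01, -1.16213465e-04, -6.17578154e-04]), 'ft_force': array([-0.35670369, -0.83288981, -0.38727623]), 'torque': array([ 0.0522271 , -0.00940892, -0.00445877]), 'grip_force': 0.0, 'width': 0.08709807799292417}
```

View pics/top1.png

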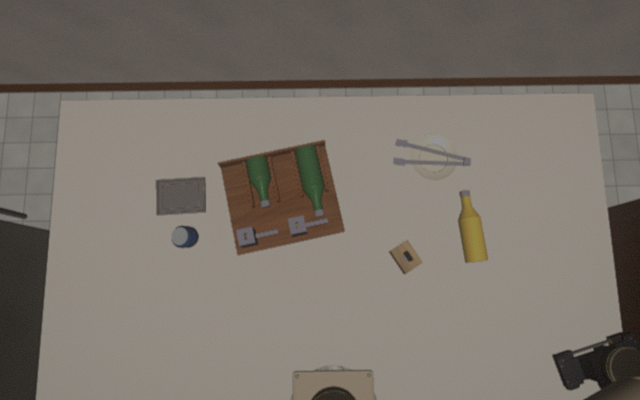

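View pics/side1.png

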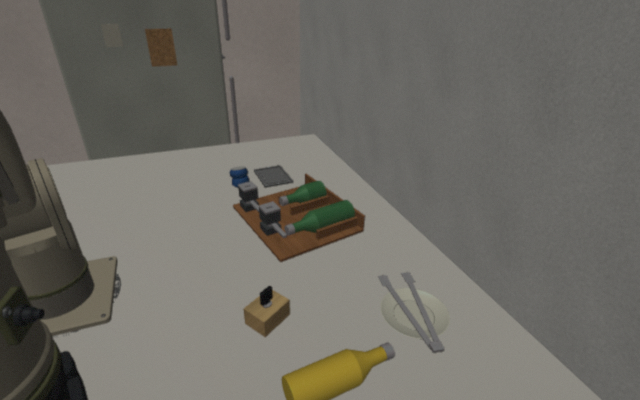

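The top view shows the longer green bottle in the right bay (about 312,180). That makes the right lock, at about (297,225), the target, and the key block is at (406,256). Next I measure both.

```bash
python3 - <<'E'
from h import *
c=dict(np.load("top1.npz")); P=world(c); H=P[...,2]
def rect(m,h,name):
    n,l,s,_=cv2.connectedComponentsWithStats(m.astype(np.uint8))
    for i in range(1,n):
        if s[i,4]<25: continue
        pts=np.argwhere(l==i)[:,::-1]
        w=np.array([ray(c,u,v,h)[:2] for u,v in pts],np.float32)
        r=cv2.minAreaRect(w*1000); print(name,s[i].tolist(),np.round(r[0],1),np.round(r[1],1),round(r[2],1),'h',np.median(H[l==i]).round(4))
roi=np.zeros((400,640),bool)
a=roi.copy();a[220:258,225:320]=1; rect(a&(H>.08)&(H<.1),.09,'lock')
a=roi.copy();a[235:280,385:425]=1; rect(a&(H>.03)&(H<.05),.045,'block'); rect(a&(H>.052),.087,'bow')
hsv=cv2.cvtColor(c["image"],cv2.COLOR_RGB2HSV)
a=roi.copy();a[135:260,210:350]=1
rect(a&(hsv[...,0]>40)&(hsv[...,0]<90)&(hsv[...,1]>100),.05,'green')
a=roi.copy();a[135:260,210:350]=1
g=(hsv[...,0]<25)&(hsv[...,1]>80); rect(a&(H>.003),.012,'rack')
# crops
im=c["image"][:,:,::-1]
im=np.clip(im*1.8,0,255).astype(np.uint8)
A=cv2.resize(im[210:260,225:325],(800,400),interpolation=cv2.INTER_CUBIC)
B=cv2.resize(im[236:278,380:430],(238,200),interpolation=cv2.INTER_CUBIC)
o=np.zeros((600,800,3),np.uint8);o[:400]=A;o[400:,:238]=B
cv2.imwrite("pics/crop1.png",o)
E
```

```text
lock [288, 220, 19, 15, 210] [523.4  96. ] [43.5 45.7] 11.0 h 0.09
lock [236, 227, 19, 20, 257] [496.1 243.4] [46.9 46.1] 11.7 h 0.0903
block [390, 240, 33, 34, 488] [ 433.4 -217.9] [79.5 63.1] 31.9 h 0.0449
bow [403, 251, 11, 11, 64] [ 431.  -214.7] [33.1 19.1] 31.6 h 0.084
rack [216, 135, 132, 124, 10632] [617.7 155.9] [344.3 376.9] 12.9 h 0.0154
rack [210, 226, 8, 12, 28] [520.2 350.2] [33.8 21. ] 1.4 h 0.0043
rack [328, 243, 10, 9, 27] [464.4  -9.5] [22.1 27.6] 38.8 h 0.0049
rack [297, 245, 25, 14, 71] [458.8  61.9] [70.4 34.7] 73.2 h 0.0044
rack [318, 251, 10, 9, 26] [443.8  24.6] [19.8 29.8] 20.8 h 0.0054
```

View pics/crop1.png

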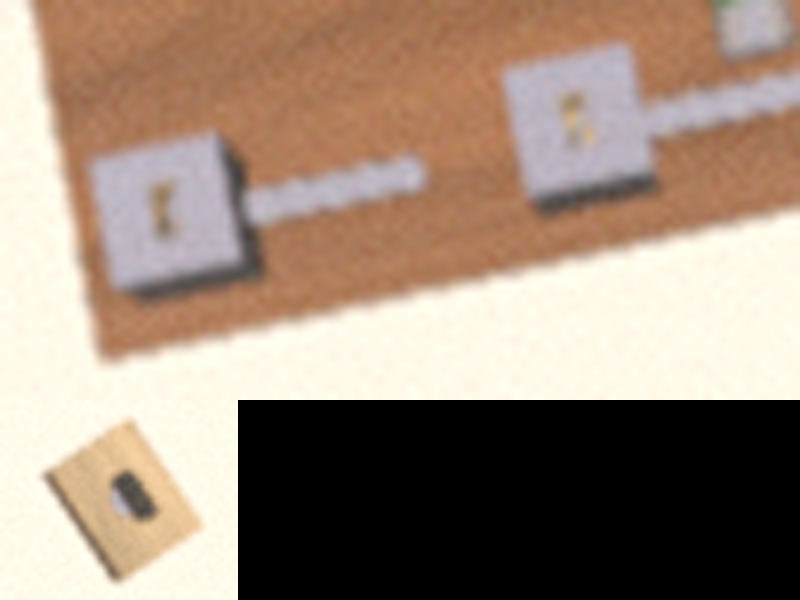

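Both measurements fit: the locks are 150 mm apart at rack yaw of about 0.19 rad, and the block is at yaw of about 0.556. Now I move above the key.

Call:
step_arm(
  delta_pos=[
    [0.64,0.96,0.1],
    [0.64,0.96,0.1],
    [0.64,0.96,0],
    [0.64,0.96,0],
    [0.64,0.96,0],
    [0.64,0.96,0],
    [0.64,0.96,0],
    [0.64,0.96,0],
    [0.64,0.96,0],
    [0.64,0.96,0],
    [0.64,0.96,0],
    [0.64,0.96,0],
  ],
  turn=[0.14,0.14,0.14,0.14,0.14,0.14,0.14,0.14,0.14,0.14,0.14,0.14],
  grip=0.3,
)

```text
time: 1.3
ee_pos: [0.3692, -0.3103, 0.1898]
eef_rot: [0.97, 0.242, -0.0, -0.0]
ft_force: [0.2, 0.2, -0.5]
width: 0.0611
grip_force: 0.0
```

Call:
step_arm(
  delta_pos=[
    [0.64,0.96,0],
    [0.64,0.96,0],
    [0.64,0.96,0],
    [0.64,0.96,0],
    [0,0,0],
    [0,0,0],
    [0,0,0],
  ],
  turn=[0.14,0.14,0.14,0.14,0,0,0],
)

```text
time: 2.0
ee_pos: [0.4322, -0.2164, 0.1899]
eef_rot: [0.962, 0.274, -0.0, 0.0]
ft_force: [0.1, 0.5, -0.6]
width: 0.0616
grip_force: 0.0
```

```bash
python3 - <<'E'
from h import *
c=snap("wrist","w1"); s=read_state(); print(s["ee_pos"],s["eef_rot"],s["joint_positions"].round(3),s["width"],s["time"])
P=world(c);H=P[...,2]; 
for lo,hi in((.03,.049),(.052,.1)):
    m=((H>lo)&(H<hi)).astype(np.uint8);n,l,st,_=cv2.connectedComponentsWithStats(m)
    for i in range(1,n):
        if st[i,4]<300: continue
        w=P[l==i]; r=cv2.minAreaRect((w[:,:2]*1000).astype(np.float32)); print(lo,st[i].tolist(),np.round(r[0],1),np.round(r[1],1),round(r[2],1),np.median(w[:,2]),w[:,2].max())
E
```

```text
[ 0.4321537  -0.21648739  0.18988193] [ 9.61911638e-01  2.73360483e-01 -2.17769790e-04  1.82095119e-06] [ 0.816  0.043 -0.454  1.794  0.02   1.31  -0.66 ] 0.060845105896272705 2.05
0.03 [455, 117, 112, 110, 2475] [ 551.6 -404.8] [ 45.1 158.2] 84.1 0.043817953265883614 0.04898927855917551
0.03 [298, 148, 54, 70, 3203] [ 436.  -221.5] [80.5 60.1] 32.4 0.04507030703313791 0.04899859022594277
0.052 [472, 169, 68, 58, 2478] [ 530.5 -414.4] [85.3 54.1] 5.2 0.061198441761129124 0.06743720372470491
0.052 [321, 172, 10, 34, 328] [ 436.8 -221. ] [30.8  9.4] 31.8 0.0859232168913884 0.08858893145656771
```

View pics/w1.png

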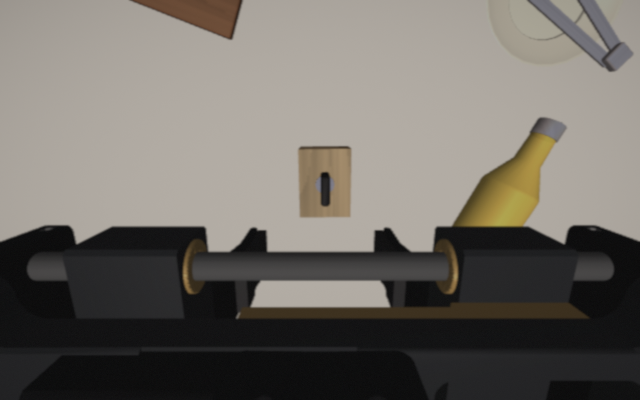

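The wrist view shows the block and bow at about (325,185), upright between the fingers. The wrist and top views differ by about 4 mm, so I take a third reading from the side picture.

```bash
python3 - <<'E'
from h import *
c=dict(np.load("side1.npz")); P=world(c);H=P[...,2];v,u=np.mgrid[0:400,0:640]
def go(m,name):
    n,l,st,_=cv2.connectedComponentsWithStats(m.astype(np.uint8))
    for i in range(1,n):
        if st[i,4]<15: continue
        w=P[l==i]; r=cv2.minAreaRect((w[:,:2]*1000).astype(np.float32)); print(name,st[i].tolist(),np.round(r[0],1),np.round(r[1],1),round(r[2],1),np.median(w[:,2]).round(4))
b=(u>235)&(u<295)&(v>280)&(v<335)
go(b&(abs(H-.045)<.003),'block');go(b&(H>.055),'bow')
b=(u>232)&(u<290)&(v>175)&(v<240)
go(b&(abs(H-.09)<.004),'lock')
E
```

```text
block [244, 290, 46, 33, 617] [ 435.2 -222.9] [80.9 61.2] 32.4 0.0439
bow [260, 286, 13, 20, 185] [ 435.  -223.9] [32.3 11.6] 28.4 0.075
lock [238, 182, 20, 9, 106] [497.2 239.2] [46.7 49.6] 9.8 0.0885
lock [259, 202, 22, 12, 147] [526.6  93.1] [45.9 50.5] 13.2 0.0884
```

Call:
step_arm(
  delta_pos=[
    [0.16,-0.17,-0.5],
    [0,0,-0.5],
    [0,0,-0.5],
    [0,0,-0.5],
    [0,0,-0.5],
    [0,0,-0.5],
    [0,0,-0.5],
    [0,0,-0.5],
    [0,0,-0.5],
    [0,0,-0.5],
    [0,0,-0.45],
    [0,0,0],
  ],
  turn=[0,0,0,0,0,0,0,0,0,0,0,0],
)

```text
time: 3.25
ee_pos: [0.4358, -0.2193, 0.0521]
eef_rot: [0.962, 0.274, -0.001, -0.001]
ft_force: [-0.1, 0.2, 0.2]
width: 0.061
grip_force: 0.0
```

Call:
step_arm(
  delta_pos=[
    [0,0,0],
    [0,0,0],
    [0,0,0],
    [0,0,0],
    [0,0,0],
    [0,0,0],
    [0,0,0],
    [0,0,0],
  ],
  turn=[0,0,0,0,0,0,0,0],
  grip=1,
  newtons=10,
)

```text
time: 4.05
ee_pos: [0.4369, -0.2198, 0.0539]
eef_rot: [0.962, 0.274, 0.0, 0.0]
ft_force: [0.1, -0.5, -0.5]
width: 0.0059
grip_force: 0.0
```

```bash
python3 - <<'E'
from h import *
s=read_state(); print(s["width"],s["grip_force"],s["ee_pos"],s["ft_force"])
c=snap("side","side2");d=snap("wrist","w2")
a=cv2.resize(c["image"][240:340,210:330,::-1],(600,500),interpolation=cv2.INTER_CUBIC)
cv2.imwrite("pics/s2c.png",a)
E
```

```text
0.005867842408587217 0.0 [ 0.43686899 -0.2197624   0.05385958] [ 0.14841599 -0.50567365 -0.52414498]
```

View pics/s2c.png

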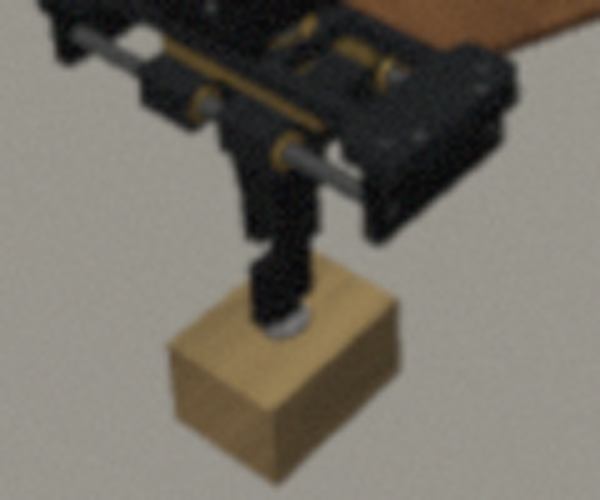

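The side view shows the fingers closed at the bow, with the collar visible at about (290,322), but no grip force is read yet. I'll wait a little and check again.

Call:
step_arm(
  delta_pos=[
    [0,0,0],
    [0,0,0],
    [0,0,0],
    [0,0,0],
  ],
  turn=[0,0,0,0],
  newtons=30,
)

```text
time: 4.55
ee_pos: [0.4368, -0.2197, 0.0538]
eef_rot: [0.962, 0.274, 0.0, 0.0]
ft_force: [0.0, 1.1, 0.8]
width: 0.0006
grip_force: 0.0
```

```bash
python3 - <<'E'
from h import *
c=dict(np.load("side2.npz"));P=world(c)
def pr(p):
    q=c["view"]@np.r_[p,1];K=c["mtx"];return np.array([K[0,0]*q[0]/-q[2]+K[0,2],-K[1,1]*q[1]/-q[2]+K[1,2]]).round(1)
for p in([.4368,-.2197,.0538],[.4368,-.2197,.073],[.4353,-.2205,.087],[.4353,-.2205,.049]):
    q=pr(p);print(p,q,"crop",(q-[210,240])*5)
H=P[...,2];u=np.mgrid[0:400,0:640][1];v=np.mgrid[0:400,0:640][0]
for vv in range(282,306,2): print(vv,[tuple((P[vv,x]*1000).round().astype(int).tolist()) for x in (262,265,268,271)])
o=cv2.resize(np.load("w2.npz")["image"][120:400,180:460,::-1],(600,600),interpolation=cv2.INTER_CUBIC);cv2.imwrite("pics/w2c.png",np.clip(o*1.8,0,255).astype(np.uint8))
E
```

```text
[0.4368, -0.2197, 0.0538] [266.9 299.6] crop [284.5 298. ]
[0.4368, -0.2197, 0.073] [266.4 292.9] crop [282.  264.5]
[0.4353, -0.2205, 0.087] [265.5 288.3] crop [277.5 241.5]
[0.4353, -0.2205, 0.049] [266.4 301.7] crop [282.  308.5]
282 [(428, -225, 110), (432, -234, 116), (437, -238, 119), (446, -230, 109)]
284 [(428, -222, 102), (432, -235, 112), (438, -234, 110), (446, -229, 103)]
286 [(428, -225, 99), (432, -233, 105), (438, -235, 105), (445, -230, 98)]
288 [(428, -223, 92), (432, -231, 98), (437, -235, 99), (444, -232, 95)]
290 [(446, -128, -3), (432, -232, 93), (437, -234, 93), (447, -220, 78)]
292 [(426, -227, 85), (432, -229, 85), (439, -226, 80), (446, -222, 74)]
294 [(425, -234, 87), (431, -231, 82), (439, -225, 74), (446, -222, 69)]
296 [(424, -234, 82), (431, -231, 76), (439, -225, 69), (446, -222, 63)]
298 [(424, -233, 75), (431, -232, 72), (438, -225, 63), (445, -223, 58)]
300 [(424, -232, 68), (431, -230, 65), (438, -226, 59), (447, -213, 43)]
302 [(424, -232, 63), (430, -231, 60), (437, -227, 53), (445, -222, 47)]
304 [(423, -232, 57), (430, -230, 53), (437, -228, 49), (443, -229, 48)]
```

View pics/w2c.png

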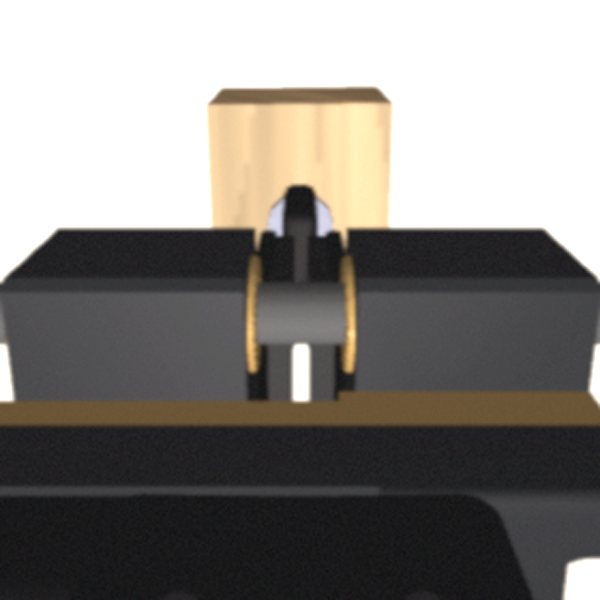

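At that moment the wrist picture shows the bow between the fingers, at about (300,220). I take another picture now to see whether the fingers really went to zero width.

```bash
python3 - <<'E'
from h import *
d=snap("wrist","w3");s=read_state();print(s["width"],s["grip_force"])
w2=np.load("w2.npz")["image"][:,:,::-1]
o=np.vstack([cv2.resize(i[190:310,240:400],(400,300),interpolation=cv2.INTER_CUBIC) for i in(w2,d["image"][:,:,::-1])]);cv2.imwrite("pics/w3c.png",np.clip(o*1.8,0,255).astype(np.uint8))
E
```

```text
0.0006800223555542684 0.0
```

View pics/w3c.png

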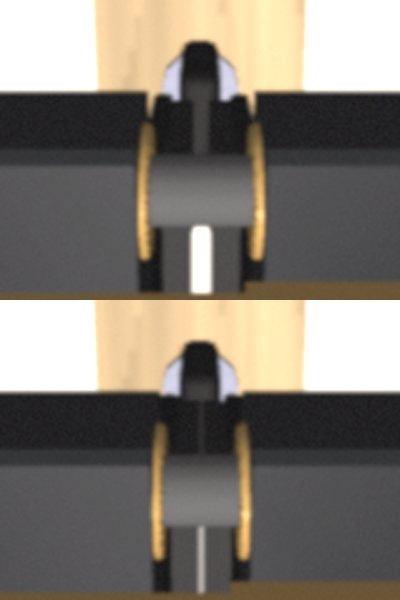

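The fingers shut without touching anything, next to or above the bow. I measure where the fingertips really are from the depth images.

```bash
python3 - <<'E'
from h import *
c=dict(np.load("w3.npz"));P=world(c)*1000;T=np.linalg.inv(c["view"]);print("cam",T[:3,3].round(3),"axis",-T[:3,2].round(2))
for v in (150,170,180,195,202,207,210,213,216,220,224,228,232,236,240): print(v,[P[v,u].round().astype(int).tolist() for u in(300,312,316,320,326)])
s=camera("side");Q=world(s)*1000
print("side finger column minima")
for u in range(256,276,2): print(u,[(v,Q[v,u].round().astype(int).tolist()) for v in range(280,296,2)][:8])
E
```

```text
cam [ 0.495 -0.184  0.254] axis [-0.21 -0.13 -0.97]
150 [[468, -182, 0], [474, -190, 1], [475, -193, 0], [477, -196, 1], [480, -200, 0]]
170 [[461, -189, 45], [466, -196, 45], [467, -198, 46], [469, -201, 46], [471, -204, 45]]
180 [[455, -193, 44], [460, -200, 45], [461, -202, 46], [463, -204, 46], [465, -208, 45]]
195 [[446, -198, 45], [451, -205, 45], [452, -208, 45], [453, -210, 45], [456, -214, 46]]
202 [[442, -201, 45], [446, -208, 45], [448, -210, 45], [449, -213, 46], [452, -216, 45]]
207 [[438, -203, 44], [443, -210, 46], [448, -211, 57], [449, -213, 59], [451, -217, 56]]
210 [[436, -204, 44], [441, -211, 44], [448, -211, 66], [450, -213, 67], [451, -216, 64]]
213 [[435, -205, 46], [441, -212, 50], [448, -211, 73], [449, -213, 73], [451, -216, 70]]
216 [[433, -206, 46], [438, -213, 49], [448, -211, 79], [449, -213, 78], [451, -216, 77]]
220 [[430, -208, 45], [445, -210, 79], [447, -211, 84], [449, -213, 85], [450, -216, 84]]
224 [[428, -209, 45], [444, -211, 84], [446, -212, 85], [447, -214, 86], [449, -217, 86]]
228 [[467, -195, 169], [442, -212, 85], [444, -214, 86], [445, 
[... 1618 characters left out ...]
3, 103]), (288, [438, -233, 98]), (290, [438, -232, 92]), (292, [439, -227, 81]), (294, [439, -226, 75])]
270 [(280, [443, -231, 116]), (282, [444, -229, 109]), (284, [443, -230, 104]), (286, [443, -228, 97]), (288, [443, -229, 93]), (290, [444, -223, 82]), (292, [444, -222, 75]), (294, [313, -800, 633])]
272 [(280, [449, -226, 110]), (282, [449, -226, 104]), (284, [448, -225, 99]), (286, [448, -225, 93]), (288, [449, -219, 82]), (290, [449, -219, 77]), (292, [449, -218, 70]), (294, [448, -220, 67])]
274 [(280, [483, -104, -2]), (282, [481, -111, -2]), (284, [478, -120, 0]), (286, [476, -126, -1]), (288, [475, -132, -2]), (290, [472, -142, 1]), (292, [460, -191, 43]), (294, [458, -199, 45])]
```

Both cameras put the fingertips at z ≈ 0.091, but the state reads TCP z = 0.054. So the real finger ends are about 37 mm above the reported TCP, and the fingers closed just over the bow (top at 0.087). The xy position is right. I'll open, go 36 mm lower while watching the force, and grip again.

Call:
step_arm(
  delta_pos=[
    [0,0,0],
    [0,0,0],
    [0,0,0],
    [0,0,0],
    [0,0,0],
    [0,0,0],
    [0,0,0],
  ],
  turn=[0,0,0,0,0,0,0],
  grip=0.6,
)

```text
time: 5.35
ee_pos: [0.4368, -0.2197, 0.0538]
eef_rot: [0.962, 0.274, 0.0, 0.0]
ft_force: [0.4, 0.6, -0.2]
width: 0.0342
grip_force: 0.0
```

Call:
step_arm(
  delta_pos=[
    [-0.03,-0.03,-0.2],
    [0,0,-0.2],
    [0,0,-0.2],
    [0,0,-0.2],
    [0,0,-0.2],
    [0,0,-0.2],
    [0,0,-0.1],
    [0,0,0],
    [0,0,0],
  ],
  turn=[0,0,0,0,0,0,0,0,0],
)

```text
time: 6.25
ee_pos: [0.4362, -0.2205, 0.0214]
eef_rot: [0.962, 0.274, 0.0, 0.0]
ft_force: [-0.3, -0.2, -0.0]
width: 0.0345
grip_force: 0.0
```

Call:
step_arm(
  delta_pos=[
    [0,0,-0.12],
    [0,0,0],
    [0,0,0],
  ],
  turn=[0,0,0],
)

```text
time: 6.55
ee_pos: [0.4361, -0.2205, 0.0183]
eef_rot: [0.962, 0.274, 0.0, 0.0]
ft_force: [0.1, -0.5, -0.8]
width: 0.0348
grip_force: 0.0
```

Call:
step_arm(
  delta_pos=[
    [0,0,0],
    [0,0,0],
    [0,0,0],
    [0,0,0],
    [0,0,0],
    [0,0,0],
    [0,0,0],
  ],
  turn=[0,0,0,0,0,0,0],
  grip=1,
  newtons=40,
)

```text
time: 7.25
ee_pos: [0.4361, -0.2205, 0.0183]
eef_rot: [0.962, 0.274, 0.0, 0.0]
ft_force: [0.6, -0.5, 0.1]
width: 0.0097
grip_force: 40.0
```

Now it is gripped (9.7 mm, 40 N). I lift it and travel to the right lock, turning about +2.78 rad (using the half-turn symmetry) so the wrist keeps room for the clockwise turn.

Call:
step_arm(
  delta_pos=[
    [0,0,0.2],
    [0,0,0.3],
    [0,0,0.4],
    [0,0,0.4],
    [0,0,0.4],
    [0,0,0.5],
    [0,0,0.5],
    [0,0,0.5],
    [0,0,0.5],
    [0,0,0.5],
    [0,0,0.2],
    [0,0,0],
  ],
  turn=[0,0,0,0,0,0,0,0,0,0,0,0],
  newtons=60,
)

```text
time: 8.45
ee_pos: [0.4365, -0.2207, 0.1291]
eef_rot: [0.962, 0.274, 0.0, 0.001]
ft_force: [0.5, 0.6, 0.1]
width: 0.0098
grip_force: 60.0
```

Call:
step_arm(
  delta_pos=[
    [0.148,0.524,0],
    [0.148,0.524,0],
    [0.148,0.524,0],
    [0.148,0.524,0],
    [0.148,0.524,0],
    [0.148,0.524,0],
    [0.148,0.524,0],
    [0.148,0.524,0],
    [0.148,0.524,0],
    [0.148,0.524,0],
    [0.148,0.524,0],
    [0.148,0.524,0],
  ],
  turn=[0.965,0.965,0.965,0.965,0.965,0.965,0.965,0.965,0.965,0.965,0.965,0.965],
)

```text
time: 9.65
ee_pos: [0.4802, -0.0627, 0.1277]
eef_rot: [0.561, 0.828, -0.0, -0.001]
ft_force: [-0.0, 0.3, -0.1]
width: 0.0097
grip_force: 60.0
```

```bash
python3 -c "
from h import *
s=read_state();print(s['joint_positions'].round(3),s['ee_pos'],s['eef_rot'],s['width'],s['grip_force'])"
```

```text
[ 0.682  0.117 -0.68   1.867  0.079  1.185  0.355] [ 0.48016893 -0.06272304  0.12767732] [ 5.61191136e-01  8.27686077e-01 -1.23164122e-04 -5.01395421e-04] 0.00966890351340171 59.99937658198178
```

Call:
step_arm(
  delta_pos=[
    [0.148,0.524,0],
    [0.148,0.524,0],
    [0.148,0.524,0],
    [0.148,0.524,0],
    [0.148,0.524,0],
    [0.148,0.524,0],
    [0.148,0.524,0],
    [0.148,0.524,0],
    [0.148,0.524,0],
    [0.148,0.524,0],
    [0.148,0.524,0],
    [0.148,0.524,0],
  ],
  turn=[0.965,0.965,0.965,0.965,0.965,0.965,0.965,0.965,0.965,0.965,0.965,0.965],
)

```text
time: 10.85
ee_pos: [0.5246, 0.0943, 0.1276]
eef_rot: [-0.099, 0.995, 0.0, -0.001]
ft_force: [-0.5, 0.1, -0.1]
width: 0.01
grip_force: 60.0
```

Call:
step_arm(
  delta_pos=[
    [0,0,0],
    [0,0,0],
    [0,0,0],
  ],
  turn=[0,0,0],
)

```text
time: 11.15
ee_pos: [0.5246, 0.0929, 0.128]
eef_rot: [-0.095, 0.996, -0.0, -0.0]
ft_force: [0.5, 0.4, -1.0]
width: 0.0098
grip_force: 60.0
```

```bash
python3 - <<'E'
from h import *
s=read_state();print(s['joint_positions'].round(3),s['ee_pos'],'yaw',2*np.arctan2(s['eef_rot'][1],s['eef_rot'][0]),s['width'],s['time'])
w=snap("wrist","w4");sd=snap("side","side4");tp=snap("top","top4")
P=world(w);H=P[...,2]
for lo,hi in((.084,.096),):
    n,l,st,_=cv2.connectedComponentsWithStats(((H>lo)&(H<hi)).astype(np.uint8))
    for i in range(1,n):
        if st[i,4]<150: continue
        p=P[l==i];r=cv2.minAreaRect((p[:,:2]*1000).astype(np.float32));print(st[i].tolist(),np.round(r[0],1),np.round(r[1],1),round(r[2],1),np.median(p[:,2]))
a=cv2.resize(w["image"][100:300,200:440,::-1],(600,500),interpolation=cv2.INTER_CUBIC)
cv2.imwrite("pics/w4c.png",np.clip(a*1.6,0,255).astype(np.uint8))
E
```

```text
[ 0.531  0.292 -0.914  1.742  0.245  1.228  1.315] [0.5246337  0.09294452 0.12797353] yaw 3.3312551908688657 0.009770524926573565 11.15
[473, 181, 68, 57, 3234] [497.6 242.4] [46.7 47.5] 11.6 0.09014796838191208
[295, 184, 57, 55, 2253] [527.3  95.6] [45.5 46. ] 11.5 0.09016868158084088
```

View pics/w4c.png

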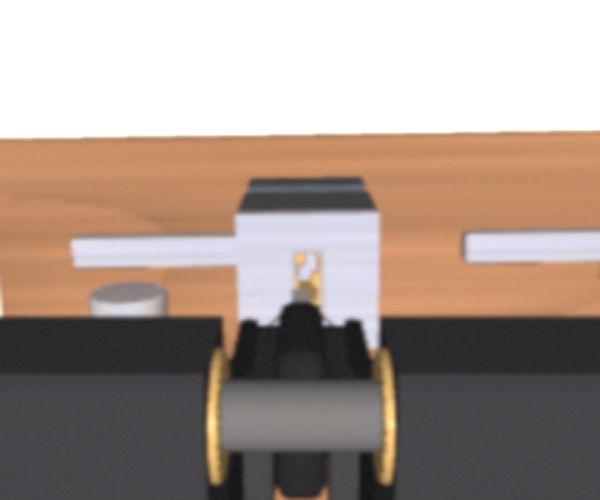

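The wrist view, now from the robot's side, shows the key over the right lock with its slot at about crop (307,265). I compare the key with the lock inside each camera so that camera bias cancels.

```bash
python3 - <<'E'
from h import *
L=np.array([.5273,.0956]);y=.200;R=np.array([[np.cos(y),np.sin(y)],[-np.sin(y),np.cos(y)]])
for f in("w4","side4","top4"):
    c=dict(np.load(f+".npz"));P=world(c);H=P[...,2];q=(P[...,:2]-L)@R.T*1000
    near=(abs(q)<45).all(-1)
    print(f)
    for nm,lo,hi in(("lock",.086,.094),("blade",.12,.145),("shank",.146,.153),("collar",.154,.161),("bow",.166,.2)):
        m=near&(H>lo)&(H<hi)
        if nm!="lock": m&=(abs(q)<22).all(-1)
        p=q[m]
        if len(p)>5: print(nm,len(p),"x",np.percentile(p[:,0],[2,50,98]).round(1),"y",np.percentile(p[:,1],[2,50,98]).round(1),"h",np.median(H[m]).round(4))
    if f=="top4": continue
    hsv=cv2.cvtColor(c["image"],cv2.COLOR_RGB2HSV)
    m=(abs(q)<15).all(-1)&(abs(H-.085)<.012)&(hsv[...,0]>12)&(hsv[...,0]<35)&(hsv[...,1]>90)
    v,u=np.nonzero(m); 
    if len(u):
        p=np.array([ray(c,a,b,.088)[:2] for a,b in zip(u,v)]);p=(p-L)@R.T*1000
        print("brass",len(u),"x",p[:,0].min().round(1),p[:,0].max().round(1),"y",np.percentile(p[:,1],[5,50,95]).round(1))
E
```

```text
w4
lock 2218 x [-22.5  -6.7  15.2] y [-22.1   3.2  22.4] h 0.0902
blade 40 x [-9.9 -9.6 -9.3] y [-4.5 -2.2  0.2] h 0.1355
collar 20 x [-10.9 -10.2  -9.2] y [-9.4 -2.2  5. ] h 0.1575
bow 1715 x [-17.7 -13.3  11.9] y [-15.2  -2.3  10.7] h 0.1905
brass 27 x -8.1 8.2 y [-3.4  1.5  2.3]
side4
lock 149 x [-23.1  -1.2  21.9] y [-27.2  -5.4  20.3] h 0.0885
blade 40 x [-9.7 -3.5  5.6] y [-9.  -5.7  0. ] h 0.1362
collar 22 x [-12.5  -5.1   6.9] y [-16.5 -10.4  -0.8] h 0.1571
bow 138 x [-18.2  -9.8   8. ] y [-21.3 -16.8   7.2] h 0.1835
top4
```

Within the wrist view the key sits (-1.7, -2.35) mm from the lock centre in the rack frame, and the side view agrees in x. I correct that, lower to about 6 mm above the slot, and check again.

Call:
step_arm(
  delta_pos=[
    [0.048,0.106,0],
    [0,0,-0.2],
    [0,0,-0.2],
    [0,0,-0.2],
    [0,0,-0.2],
    [0,0,-0.2],
    [0,0,-0.15],
    [0,0,0],
    [0,0,0],
    [0,0,0],
  ],
  turn=[0.085,0,0,0,0,0,0,0,0,0],
)

```text
time: 12.3
ee_pos: [0.5262, 0.0967, 0.0998]
eef_rot: [-0.102, 0.995, 0.0, 0.0]
ft_force: [-0.4, 0.3, -0.1]
width: 0.0095
grip_force: 60.0
```

```bash
cat > rel.py <<'E'
from h import *
import sys
s=read_state();z=s['ee_pos'][2];print(s['ee_pos'].round(4),'yaw',2*np.arctan2(s['eef_rot'][1],s['eef_rot'][0]),s['time'])
c=snap("wrist",sys.argv[1]);O=z+.0267
L=np.array([.5273,.0956]);y=.200;R=np.array([[np.cos(y),np.sin(y)],[-np.sin(y),np.cos(y)]])
P=world(c);H=P[...,2];q=(P[...,:2]-L)@R.T*1000
for nm,lo,hi,r in(("lock",.086,.094,45),("blade",max(O-.028,.096),O-.011,16),("collar",O,O+.005,16),("bow",O+.012,O+.045,20)):
    m=(abs(q)<r).all(-1)&(H>lo)&(H<hi);p=q[m]
    if len(p)>5: print(nm,len(p),"x",np.percentile(p[:,0],[2,50,98]).round(1),"y",np.percentile(p[:,1],[2,50,98]).round(1))
E
python3 rel.py w5
```

```text
[0.5262 0.0967 0.0998] yaw 3.3450491071996167 12.3
lock 2371 x [-22.6 -10.1  11.5] y [-22.2  -0.7  22.3]
blade 40 x [-7.7 -7.3 -6.9] y [-1.3  1.   3.4]
collar 20 x [-8.8 -8.  -7.2] y [-6.2  1.   8.2]
bow 1703 x [-15.5 -11.1  14.1] y [-12.    0.8  13.9]
```

Call:
step_arm(
  delta_pos=[
    [-0.012,-0.041,0],
    [0,0,0],
    [0,0,-0.1],
    [0,0,-0.1],
    [0,0,-0.1],
    [0,0,-0.1],
    [0,0,-0.1],
    [0,0,-0.1],
    [0,0,0],
    [0,0,0],
  ],
  turn=[-0.03,0,0,0,0,0,0,0,0,0],
)

```text
time: 13.35
ee_pos: [0.5258, 0.0956, 0.0846]
eef_rot: [-0.1, 0.995, 0.0, -0.0]
ft_force: [-0.3, 0.5, -0.6]
width: 0.0096
grip_force: 60.0
```

```bash
python3 rel.py w6
```

```text
[0.5258 0.0956 0.0846] yaw 3.3414270602979954 13.35
lock 2264 x [-22.6 -12.2   5.3] y [-22.1  -0.2  21.9]
blade 7 x [-8.2 -8.1 -7.9] y [-2.1  0.4  2.3]
collar 20 x [-9.5 -8.6 -7.5] y [-7.1  0.1  7.3]
bow 1708 x [-16.2 -11.8  13.4] y [-12.9  -0.   12.9]
```

The key is aligned and the tip is about 9 mm into the slot with no force. I push on with small twists.

Call:
step_arm(
  delta_pos=[
    [0,0,-0.1],
    [0,0,-0.1],
    [0,0,-0.08],
    [0,0,-0.08],
    [0,0,-0.08],
    [0,0,-0.08],
    [0,0,0],
    [0,0,0],
  ],
  turn=[0,0,0.35,-0.7,0.7,-0.7,0.35,0],
)

```text
time: 14.2
ee_pos: [0.527, 0.0956, 0.072]
eef_rot: [-0.1, 0.995, 0.0, 0.001]
ft_force: [3.9, -0.2, 1.5]
width: 0.0096
grip_force: 60.0
```

Call:
step_arm(
  delta_pos=[
    [0.03,0,-0.08],
    [0,0,-0.08],
    [0,0,-0.08],
    [0,0,-0.08],
    [0,0,-0.04],
    [0,0,0],
    [0,0,0],
  ],
  turn=[0.35,-0.7,0.7,-0.7,0.7,-0.7,0.35],
)

```text
time: 14.9
ee_pos: [0.5271, 0.0958, 0.0634]
eef_rot: [-0.098, 0.995, 0.0, 0.001]
ft_force: [-0.5, 0.1, 7.5]
width: 0.0094
grip_force: 60.0
```

Call:
step_arm(
  delta_pos=[
    [0,0,-0.06],
    [0,0,-0.04],
    [0,0,0],
    [0,0,0],
  ],
  turn=[0.35,-0.7,0.35,0],
)

```text
time: 15.3
ee_pos: [0.5278, 0.096, 0.0632]
eef_rot: [-0.1, 0.995, -0.001, 0.001]
ft_force: [-9.8, -3.5, 32.6]
width: 0.0099
grip_force: 60.0
```

```bash
python3 rel.py w7; python3 - <<'E'
from h import *
s=read_state();print(s["ft_force"],s["torque"],s["joint_positions"].round(3))
c=dict(np.load("w7.npz"));P=world(c);L=np.array([.5273,.0956]);H=P[...,2];d=np.linalg.norm(P[...,:2]-L,axis=-1)
print("collar/lock heights near",np.histogram(H[(d<.0115)],bins=np.arange(.086,.15,.002)))
E
```

```text
[0.5278 0.096  0.0632] yaw 3.3417884383815677 15.3
lock 2233 x [-22.7 -14.9  -0.9] y [-22.2  -0.2  21.8]
collar 541 x [-15.8 -11.4  -5. ] y [-15.7  -0.8  15.8]
bow 1708 x [-14.3  -9.8  15.3] y [-12.9   0.3  13. ]
[-9.01069369 -2.92490333 33.20170632] [-0.56023321  2.195088   -0.16131979] [ 0.486  0.373 -0.883  1.806  0.322  1.111  1.262]
collar/lock heights near (array([  0,  49,  58,   9,   4,   0,   1,   9,   9,  12,  11,  11,  15,
         8,  15,  15,  12,  15,  18,  17,  22,  43, 216,  44,   0,   5,
        26,   5,   0,   0,   2]), array([0.086, 0.088, 0.09 , 0.092, 0.094, 0.096, 0.098, 0.1  , 0.102,
       0.104, 0.106, 0.108, 0.11 , 0.112, 0.114, 0.116, 0.118, 0.12 ,
       0.122, 0.124, 0.126, 0.128, 0.13 , 0.132, 0.134, 0.136, 0.138,
       0.14 , 0.142, 0.144, 0.146, 0.148]))
```

The key is seated: the push rose stiffly to 33 N at TCP z 0.0632. I ease off a little and start the clockwise turn.

Call:
step_arm(
  delta_pos=[
    [-0.02,-0.01,0.06],
    [0,0,0],
    [0,0,0],
    [0,0,0],
    [0,0,0],
    [0,0,0],
    [0,0,0],
    [0,0,0],
  ],
  turn=[0,-0.6,-0.6,-0.6,-0.6,-0.6,-0.6,0],
)

```text
time: 16.15
ee_pos: [0.5274, 0.0959, 0.0633]
eef_rot: [0.117, 0.993, 0.0, 0.001]
ft_force: [-1.2, -0.5, 14.1]
width: 0.0097
grip_force: 60.0
```

```bash
cat > st.py <<'E'
from h import *
s=read_state();print(s["ee_pos"].round(4),"yaw",(2*np.arctan2(s['eef_rot'][1],s['eef_rot'][0])).round(3),s["ft_force"].round(1),s["torque"].round(2),s["joint_positions"].round(2),s["width"])
E
python3 st.py
```

```text
[0.5274 0.0959 0.0633] yaw 2.907 [-1.2 -0.5 14.1] [-0.01  0.09  0.01] [ 0.43  0.35 -0.81  1.81  0.28  1.1   0.86] 0.009676079509133122
```

Call:
step_arm(
  delta_pos=[
    [0,0,0],
    [0,0,0],
    [0,0,0],
    [0,0,0],
    [0,0,0],
    [0,0,0],
    [0,0,0],
  ],
  turn=[-0.7,-0.7,-0.7,-0.7,-0.7,-0.7,0],
)

```text
time: 16.85
ee_pos: [0.5274, 0.0958, 0.0633]
eef_rot: [0.361, 0.932, 0.001, 0.001]
ft_force: [-1.6, -0.6, 14.2]
width: 0.0095
grip_force: 60.0
```

```bash
python3 st.py
```

```text
[0.5274 0.0958 0.0633] yaw 2.402 [-1.6 -0.6 14.2] [-0.11  0.03  0.06] [ 0.36  0.33 -0.72  1.81  0.24  1.09  0.38] 0.009502741701524311
```

Call:
step_arm(
  delta_pos=[
    [0,0,0],
    [0,0,0],
    [0,0,0],
    [0,0,0],
    [0,0,0],
    [0,0,0],
    [0,0,0],
    [0,0,0],
    [0,0,0],
  ],
  turn=[-0.7,-0.7,-0.7,-0.7,-0.5,-0.5,-0.4,0,0],
)

```text
time: 17.75
ee_pos: [0.5274, 0.0957, 0.0633]
eef_rot: [0.581, 0.814, 0.001, 0.001]
ft_force: [-1.4, -1.2, 14.4]
width: 0.0098
grip_force: 60.0
```

```bash
python3 st.py
```

```text
[0.5274 0.0957 0.0633] yaw 1.901 [-1.4 -1.2 14.4] [-0.18  0.04  0.09] [ 0.3   0.31 -0.65  1.82  0.21  1.08 -0.09] 0.009839763838677228
```

Call:
step_arm(
  delta_pos=[
    [0,0,0],
    [0,0,0],
    [0,0,0],
    [0,0,0],
    [0,0,0],
  ],
  turn=[-0.4,-0.4,0,0,0],
)

```text
time: 18.25
ee_pos: [0.5274, 0.0956, 0.0633]
eef_rot: [0.62, 0.785, 0.001, 0.001]
ft_force: [-0.9, -0.8, 13.2]
width: 0.0095
grip_force: 60.0
```

```bash
python3 st.py
```

```text
[0.5274 0.0956 0.0633] yaw 1.805 [-0.9 -0.8 13.2] [-0.26  0.11  0.16] [ 0.28  0.31 -0.63  1.82  0.2   1.08 -0.19] 0.009487752321579248
```

Call:
step_arm(
  delta_pos=[
    [0,0,0],
    [0,0,0],
    [0,0,0],
    [0,0,0],
    [0,0,0],
  ],
  turn=[-0.3,-0.3,0,0,0],
)

```text
time: 18.75
ee_pos: [0.5275, 0.0957, 0.0633]
eef_rot: [0.647, 0.762, 0.001, 0.001]
ft_force: [0.1, -0.8, 14.1]
width: 0.0093
grip_force: 60.0
```

```bash
python3 st.py; python3 - <<'E'
from h import *
c=snap("top","top8");w=snap("wrist","w8");s=snap("side","side8")
R=lambda y:np.array([[np.cos(y),np.sin(y)],[-np.sin(y),np.cos(y)]])
L=np.array([.5273,.0956])
for n,c in(("top",c),("side",s),("wrist",w)):
    P=world(c);H=P[...,2];q=(P[...,:2]-L)@R(.2).T*1000
    r=np.hypot(q[...,0],q[...,1]);m=(abs(H-.045)<.007)&(r>36)&(r<92)&(q[...,0]<30)&(q[...,1]<45)
    print(n,m.sum(),"tongue dir(deg, rack)",np.degrees(np.arctan2(np.median(q[m][:,1]),np.median(q[m][:,0]))) if m.sum()>5 else "",np.median(q[m],0) if m.sum() else "")
a=s["image"][160:260,200:340,::-1];cv2.imwrite("pics/s8c.png",np.clip(cv2.resize(a,(700,500),interpolation=cv2.INTER_CUBIC)*1.6,0,255).astype(np.uint8))
E
```

```text
[0.5275 0.0957 0.0633] yaw 1.734 [ 0.1 -0.8 14.1] [-0.28  0.02  0.55] [ 0.27  0.3  -0.62  1.82  0.2   1.08 -0.25] 0.009347285150966098
top 5 tongue dir(deg, rack)  [ 25.46733288 -78.7278168 ]
side 130 tongue dir(deg, rack) -159.50434870646515 [-49.60178108 -18.54105513]
wrist 239 tongue dir(deg, rack) -175.41979555628595 [-46.79392257  -3.74867822]
```

View pics/s8c.png

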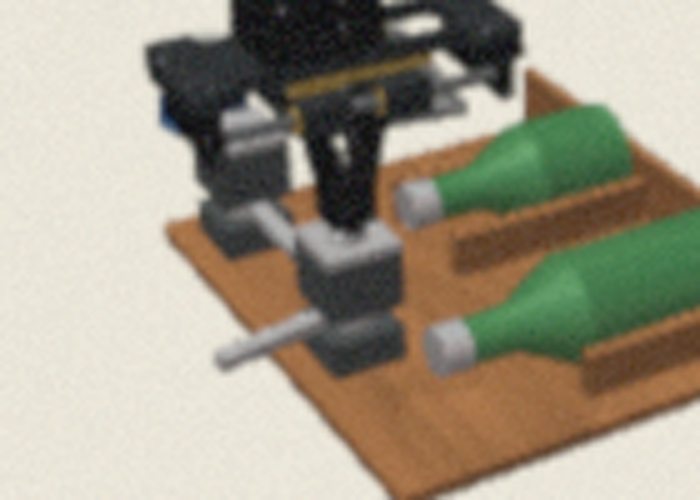

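The side view shows the right lock's tongue swung out to the rack's -x, at about crop (220,360), and the left tongue still across its bay. The torque jump to 0.55 N m marks the stop. I confirm it holds steady, then hand in.

Call:
step_arm(
  delta_pos=[
    [0,0,0],
    [0,0,0],
    [0,0,0],
    [0,0,0],
    [0,0,0],
    [0,0,0],
  ],
  turn=[0,0,0,0,0,0],
)

```text
time: 19.5
ee_pos: [0.5274, 0.0957, 0.0633]
eef_rot: [0.647, 0.762, 0.001, 0.001]
ft_force: [-0.8, -1.1, 14.2]
width: 0.0098
grip_force: 60.0
```

```bash
python3 st.py; python3 -c "
from bench import *
print(close_job())"
```

```text
[0.5274 0.0957 0.0633] yaw 1.734 [-0.8 -1.1 14.2] [-0.26  0.06  0.56] [ 0.27  0.3  -0.62  1.82  0.2   1.08 -0.25] 0.009801961253954135
the job is handed in; nothing more can be done
None
```

Job handed in at 19.5 s, no verdict shown: the key is seated in the right lock (longer bottle's bay) and held gripped at its clockwise stop, with the left bay still locked; the first grasp closed on air because the real finger ends sit about 37 mm above the reported TCP, which I corrected from the camera depth.

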